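# Fetch the whetstone from behind the jar, block and mallet

## Task

The whetstone lies behind the jar, the oak block and the mallet on the plywood board. Clear all three of them to the cork mat, lay the whetstone flat in the recess of its wooden holder, then stand the three back on the very same dark inlays each came from. Keep the three upright all along, and leave the brush pot, the pebble and the dish alone.

Things in the scene. Friction and masses are not known exactly. Their poses are not given: they have to be found in the camera images.
- board: Fixed plywood board, 150 (x, away from the robot) by 250 mm (y), 12 mm thick; 8 mm wide end strips at y = +-121 mm, 22 mm high. Origin: centre of underside. Three dark flush 62 mm square inlays centred at x = -35 mm, y = -72, 0, +72 mm; jar, block and mallet start centred on one each, in any order, the whetstone behind them. Placed afresh at every start.
- mat: Flat cork mat fixed to the table, the side area: 280 mm (x) by 150 mm (y), 4 mm thick, nothing on it at the start; room for three things in a row along its x, 85 mm apart. Origin: centre of its underside. It lies to the left or to the right of the board.
- holder: Wooden whetstone holder fixed to the table, outside 76 mm (x) by 150 mm (y), with a rectangular recess of 56 mm (x) by 126 mm (y). The recess floor is 8 mm above the table, its rim 14 mm. Origin: centre of its underside, below the recess centre. It lies on the other side of the board from the mat.
- whetstone: Grey two-layer sharpening stone, a bar 40 (x) by 110 (y) by 28 mm high, 0.2 to 0.35 kg, pale layer on top. Origin: centre of its underside. Starts with its centre about 22 mm behind the board's centre (board +x), lengthwise along the board's y, only 6 to 10 mm behind the things in front. Either way round in the holder is right.
- jar: Round taupe stoneware jar, 56 mm diameter straight sides up to 72 mm, shoulder to 80 mm, cork stopper of 34 mm diameter on top (fixed) to 92 mm overall, about 0.3 kg. Origin: centre of its underside, z up.
- block: Upright square oak block, 52 x 52 mm and 90 mm high, about 0.17 kg. Origin: centre of its underside, z up, x and y square to its sides, which at the start are nearly parallel to the board's edges.
- mallet: Small turned wooden carver's mallet standing on its head, handle up: head 58 mm diameter at the bottom, 50 mm at 60 mm height, then a round handle of 22 to 26 mm diameter from 64 mm up to 120 mm overall, about 0.25 kg. Origin: centre of its underside, z up.
- brushpot: Bystander: white ceramic pot of 76 mm diameter, 90 mm high, with brush handles standing in it to 175 mm. Origin: centre of its underside. Leave alone.
- pebble: Bystander: grey river pebble, 90 mm diameter, 42 mm high, beyond the board. Origin: centre of its underside. Leave alone.
- dish: Bystander: black shallow dish, 130 mm diameter, 25 mm high, beyond the board. Origin: centre of its underside. Leave alone.

How it is judged:
On the way, in this order (a step that is already met when the one before it is completed fails the run):
1. the jar, the block and the mallet all stand upright on the cork mat together (x of jar in the frame of mat between -0.14 and 0.14 m and y of jar in the frame of mat between -0.075 and 0.075 m and z of each of jar, block, mallet in the frame of mat below 0.01 m and angle between each of jar, block, mallet's own z axis and vertical below 0.15 rad and x of block in the frame of mat between -0.14 and 0.14 m and y of block in the frame of mat between -0.075 and 0.075 m and x of mallet in the frame of mat between -0.14 and 0.14 m and y of mallet in the frame of mat between -0.075 and 0.075 m), for 0.2 s.
2. the whetstone lies flat in the recess of its holder (x of whetstone in the frame of holder between -0.012 and 0.012 m and y of whetstone in the frame of holder between -0.012 and 0.012 m and z of whetstone in the frame of holder below 0.0105 m and angle between the y axis of whetstone and the y axis of holder, either way round below 0.2 rad and angle between the z axis of whetstone and the z axis of holder, either way round below 0.08 rad), for 0.2 s.
At the end, for the whole second after the job is handed in: The whetstone lies flat on the floor of the holder's recess (centre within 12 mm each way, along the recess within 0.2 rad, either way round), and the jar, the block and the mallet stand upright, each within 15 mm of where it stood at the start, all at rest (all of step 2 and distance of each of jar, block, mallet from where it was at the start of the episode below 0.015 m and angle between each of jar, block, mallet's own z axis and vertical below 0.1 rad and linear speed of each of jar, block, mallet, whetstone below 0.02 m/s); the robot touches nothing.
It fails at once if the brush pot, the pebble or the dish is disturbed (moved more than 20 mm) (distance of any of brushpot, pebble, dish from where it was at the start of the episode above 0.02 m).
It fails at once if the jar, the block or the mallet is tipped over (more than 0.6 rad) (angle between any of jar, block, mallet's own z axis and vertical above 0.6 rad).
It also fails if it takes over 144 s, if anything falls off the work surface, if the arm or the gripper's body presses on something with over 40 N, if the wrist force passes 120 N, or if a joint passes its speed limit or range.

## Robot

A 7-joint arm with a two-finger parallel gripper is mounted at the origin on the work surface. World frame = base frame: x ahead of the robot, y to its left, z up, the work surface at z = 0. Lengths are in m, angles in rad, forces in N, time in s.
With the tool pointing down it reaches from about 0.4 to 0.875 m from the base axis. Payload 6.5 kg.
Tool frame: the origin (TCP) lies between the finger pads; the fingertips stand robot.tips_ahead ahead of it and the grasp point (between the pads) lies 6 mm ahead of it (robot.tips_ahead is the distance from the TCP to the fingertips, in m); z points along the fingers, y is the line along which they close (so a half turn about z gives the same grasp; the last joint's range is limited). The gripper opens to 88 mm and grips with 3 to 60 N. Pads are 18 mm wide; open, the fingers measure 123 mm over their backs; the gripper's body (75 mm by 187 mm) begins 45 mm behind the grasp point.
Start: joints at [1.142, 0.536, -0.004, 1.538, 0.003, 1.067, -0.071], TCP at [0.231, -0.608, 0.264] pointing down, gripper open.
Joint ranges: [-2.7, 2.7], [-0.37, 2.16], [-1.27, 1.26], [0.24, 2.4], [-1.31, 4.45], [0.19, 1.91], [-2.76, 2.76]. Speed limits (rad/s): [2.39, 2.39, 3.14, 3.14, 3.14, 3.14, 3.14].

## Interface

Orientations are given as a rotation vector (axis times angle).
In Python, from station import robot gives the robot as it stands.
- The arm moves only by the shell command python3 -m creep 'ROWS' [FORCE]. ROWS is JSON, a list of rows, each a list of 3 entries, a list of its own where there are three numbers: the shift along the tool's x, y, z in mm, then the turn, a rotation vector about the tool's x, y, z in degrees, then the opening, from 0 (shut) to 1 (fully open). In form: [[[tx, ty, tz], [wx, wy, wz], gripper], ...]. A call has 1 to 10 rows; each row shifts and turns the commanded pose from where the row before left it, along the tool's axes as they then stand; what a row does not reach is not made up. A row lasts 1/8 s, in which the tool goes at most 62.5 mm and 10.7 degrees, less where a joint would pass 70% of its speed; a pose out of reach is approached as far as the arm can. A call with a gripper value outside its range is refused whole. The fingers move at their own pace and stop on an object; FORCE is the grip in N (left out, the last holds). Time passes only in rows, so rows that do not move let the fingers close. It gives the time, the measured TCP pose, the force, the opening and the grip force at its end, in the units of the state.
- robot.read_state(): the state, without advancing time (a new reading comes with each control period).
- robot.grab_frame(name): name is "scene" or "top"; returns (picture, depth): 420x560x3 uint8, red, green, blue; 420x560 float32, m along the optical axis (not along the pixel's ray), 0 where there is no reading.
- robot.calibration(name): a dict with "camera_matrix" (3x3 intrinsics, pixels), "world_from_camera" (4x4, takes a point from camera to world coordinates). Camera axes: x right, y down, z forward; pixel columns grow to the right and rows downward; lengths in m; the calibration is good to about 2 mm. A picture is of the moment at which its call begins. calibration takes no time and is no camera call.
- robot.sign_off(): hands the job in; it is judged then, once.
The state is a dict: "time_s": time; "joint_pos": joint angles; "dq": joint speeds; "joint_efforts": joint torques, N m; "tcp_pos": TCP position; "orientation": TCP orientation; "force": force on the tool from outside, world axes, zero at the start; "ft_torque": the same for the moment, N m; "grip_width": finger opening in m; "grasp_force": force on a finger pad.
Only numpy, scipy, OpenCV 4.12 (cv2) and the standard library are available. Lean on these libraries where they do the work, as an engineer would, in place of code of your own. Each camera call takes 0.05 s, during which the arm holds its last target. There are 200 camera calls.

## Working session

There is one attempt and no reset: what is moved stays moved. The work goes in short steps, Python scripts to look and compute and a shell command to move; the robot and the scene stay as the last step left them, time stands still between calls to the robot, and variables do not carry over. Pictures are saved under pics/ and viewed, at most 14 in all, crops included, and the job is handed in when it is done.

```bash
mkdir -p pics; ls; cat > h.py <<'E'
import numpy as np, cv2
from station import robot
def grab(n):
    p,d=robot.grab_frame(n); c=robot.calibration(n); return p,d,c
def cloud(d,c):
    K=np.array(c["camera_matrix"]);T=np.array(c["world_from_camera"])
    v,u=np.indices(d.shape)
    P=np.stack([(u-K[0,2])/K[0,0]*d,(v-K[1,2])/K[1,1]*d,d],-1)@T[:3,:3].T+T[:3,3]
    P[d<=0]=np.nan
    return P
E
python3 - <<'E'
from h import *
print(robot.tips_ahead, robot.read_state())
for n in("top","scene"):
    p,d,c=grab(n); np.savez(f"{n}0.npz",p=p,d=d,P=cloud(d,c)); cv2.imwrite(f"pics/{n}0.png",p[:,:,::-1])
    print(np.round(c["world_from_camera"],3), c["camera_matrix"])
E
```

```text
pics
0.025 {'time_s': 0.0, 'joint_pos': array([ 1.14179093,  0.53714817, -0.00444512,  1.53887589,  0.00259645,
        1.06730754, -0.07119242]), 'dq': array([ 8.04475994e-04, -9.47297198e-05,  7.55557432e-04,  2.41680735e-04,
       -1.74690900e-03,  6.74974418e-04, -1.01013915e-04]), 'joint_efforts': array([ 1.05171275e-03, -5.70982218e+01,  9.90792029e-01, -2.51613647e+01,
       -5.63747284e-02,  1.79252273e-02,  1.42402532e-04]), 'tcp_pos': array([ 0.23046918, -0.60714977,  0.26284957]), 'orientation': array([-3.08836923e+00, -5.66598859e-01,  6.76426286e-04]), 'force': array([0.07868256, 0.46812034, 0.43338595]), 'ft_torque': array([-0.02258943,  0.02581327,  0.00257142]), 'grasp_force': 0.0, 'grip_width': 0.08792748830336916}
[[-0.02  -0.99   0.14   0.431]
 [-1.     0.023  0.02  -0.005]
 [-0.023 -0.14  -0.99   1.301]
 [ 0.     0.     0.     1.   ]] [[543.91830687   0.         285.72367808]
 [  0.         543.91830687 207.5825477 ]
 [  0.           0.           1.        ]]
[[-0.019  0.67  -0.742  1.357]
 [ 1.     0.015 -0.011  0.011]
 [ 0.004 -0.742 -0.67   0.738]
 [ 0.     0.     0.     1.   ]] [[405.6659869    0.         282.67477937]
 [  0.         405.6659869  207.13164988]
 [  0.           0.           1.        ]]
```

View pics/top0.png

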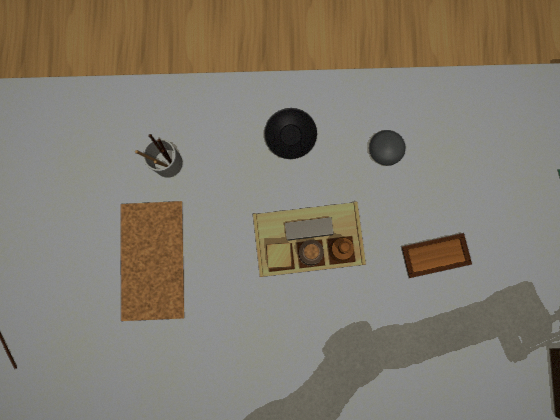

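View pics/scene0.png

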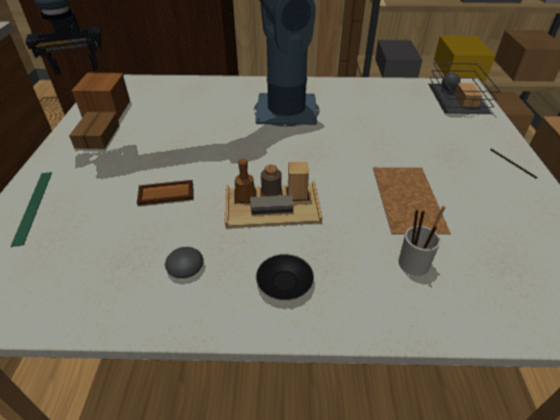

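The top view shows block (279,255), jar (311,252), mallet (343,249), stone (309,229), mat (152,261) on the left (+y) and holder (437,255) on the right (−y). Brush pot is at (162,157), clear of the mat's far end. Next I measure from the depth.

```bash
python3 - <<'E'
from h import *
D={n:np.load(f"{n}0.npz") for n in("top","scene")}
def rect(n,m,name):
    P=D[n]["P"][m]; P=P[~np.isnan(P).any(1)]
    r=cv2.minAreaRect(P[:,:2].astype(np.float32)*1000)
    print(n,name,len(P),"c",np.round(r[0],1),"sz",np.round(r[1],1),"ang",round(r[2],1),"z med/max",np.round([np.median(P[:,2])*1e3,P[:,2].max()*1e3],1), "mean",np.round(P[:,:2].mean(0)*1e3,1))
for n in D:
    P=D[n]["P"]; X,Y,Z=P[...,0],P[...,1],P[...,2]
    print(n,"table z",np.nanmedian(Z[(X>.3)&(X<.35)&(abs(Y)<.1)])*1e3)
    ob=(X>.3)&(X<.52)&(abs(Y)<.17)&(Z>.055)
    k,l,s,c=cv2.connectedComponentsWithStats(ob.astype(np.uint8))
    for i in range(1,k):
        if s[i,4]>20: rect(n,l==i,"obj>55mm")
    for lo,hi,nm in((.084,.096,"84-96"),(.1,.13,"handle"),):
        m=(X>.3)&(X<.52)&(abs(Y)<.17)&(Z>lo)&(Z<hi)
        k,l,s,c=cv2.connectedComponentsWithStats(m.astype(np.uint8))
        for i in range(1,k):
            if s[i,4]>15: rect(n,l==i,nm)
    m=(X>.33)&(X<.52)&(abs(Y)<.17)&(Z>.006)
    rect(n,m,"board")
    m=(Z>.034)&(Z<.046)&(X>.3)&(X<.52)&(abs(Y)<.1); k,l,s,c=cv2.connectedComponentsWithStats(m.astype(np.uint8)); i=1+s[1:,4].argmax(); rect(n,l==i,"stone")
    m=(Y<-.2)&(Y>-.5)&(X>.27)&(X<.5)&(Z>.005)&(Z<.03)
    k,l,s,c=cv2.connectedComponentsWithStats(m.astype(np.uint8)); i=1+s[1:,4].argmax(); rect(n,l==i,"holder")
    p=D[n]["p"].astype(int); m=(p[...,0]-p[...,2]>35)&(Y>.2)&(Y<.5)&(X>.15)&(X<.6)&(Z<.02)
    k,l,s,c=cv2.connectedComponentsWithStats(m.astype(np.uint8)); i=1+s[1:,4].argmax(); rect(n,l==i,"mat")
    m=(Y>.2)&(Y<.5)&(X>.4)&(X<.8)&(Z>.03); rect(n,m,"pot")
p=D["top"]["p"][195:290,240:380,::-1]
cv2.imwrite("pics/crop.png",cv2.resize(p,None,fx=5.6,fy=5.6,interpolation=cv2.INTER_CUBIC))
E
```

```text
top table z 0.14882585417086425
top obj>55mm 335 c [ 501.7 -105.5] sz [49.5 35.5] ang 88.8 z med/max [ 75.4 136.5] mean [ 503.7 -103.7]
top obj>55mm 555 c [495.  37.] sz [50. 52.] ang 2.2 z med/max [102.  109.7] mean [494.5  36.6]
top obj>55mm 434 c [497.4 -35.1] sz [53.7 44.5] ang 88.8 z med/max [ 93.  109.4] mean [498.9 -34.2]
top 84-96 217 c [497.4 -34.9] sz [53.5 44.5] ang 88.8 z med/max [89.8 95.7] mean [497. -34.]
top handle 437 c [494.9  37. ] sz [50.9 50.3] ang 89.3 z med/max [102.6 109.7] mean [495.3  36.8]
top handle 175 c [503.  -34.7] sz [30.9 30.9] ang 87.6 z med/max [104.2 109.4] mean [502.6 -34.5]
top handle 18 c [ 501.6 -102.4] sz [18.2  6.6] ang 75.4 z med/max [128.2 129.8] mean [ 501.7 -101.8]
top board 2879 c [ 4.251e+02 -3.000e-01] sz [331.9 189.9] ang 90.0 z med/max [ 24.2 136.5] mean [487.4 -24.7]
top stone 10 c [491.  -89.2] sz [21.1  2.5] ang 48.2 z med/max [40.6 45.4] mean [491.2 -88.6]
top holder 1165 c [ 471.5 -333.8] sz [ 56.9 162.1] ang 0.3 z med/max [10.1 20.7] mean [ 476.7 -325.9]
top mat 6371 c [478.7 343.8] sz [245.1 151. ] ang 1.3 z med/max [ 4.1 14.
[... 735 characters left out ...]
515.6 -97.3]
scene handle 227 c [495.   36.9] sz [49.7 52.1] ang 0.5 z med/max [102.9 106.2] mean [495.9  36.1]
scene handle 87 c [504.5 -35.6] sz [31.8 31.3] ang 8.5 z med/max [104.7 107.8] mean [505.3 -34.9]
scene board 1116 c [486.2 -33.3] sz [ 70.5 256.2] ang 0.9 z med/max [ 79.4 134.8] mean [502.  -22.3]
scene stone 7 c [519.4  56.1] sz [8.3 0.8] ang 87.2 z med/max [41.8 45.4] mean [519.5  56.3]
scene holder 610 c [ 472.  -332.7] sz [ 56.6 154.6] ang 0.3 z med/max [10.  18.4] mean [ 476.4 -327.4]
scene mat 2800 c [475.6 345.1] sz [249.6 153. ] ang 0.8 z med/max [ 5.3 10.1] mean [482.1 342.1]
scene pot 1497 c [734.3 307.4] sz [75.  74.6] ang 2.4 z med/max [ 78.  181.1] mean [741.  304.3]
```

View pics/crop.png

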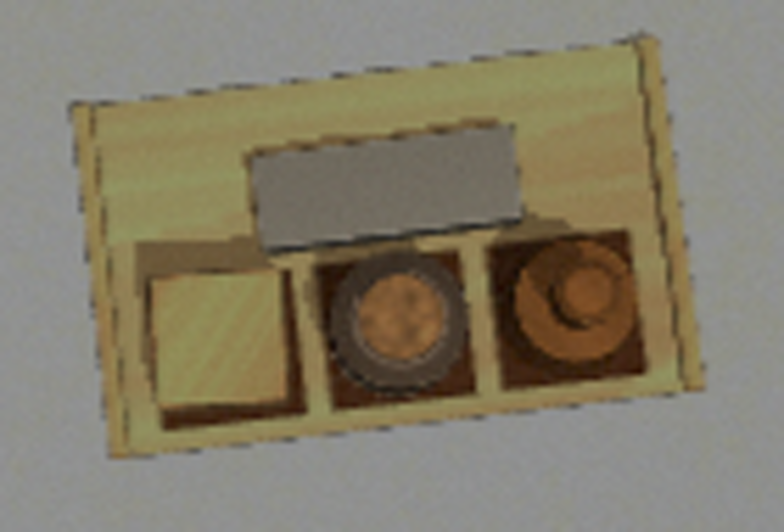

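The crop shows the board about 6° rotated in the picture, the block slightly less, and the stone in line with the board. I'll turn the corner pixels into positions at their known heights.

```bash
cat >> h.py <<'E'
def ray(c,uv,z):
    K=np.array(c["camera_matrix"]);T=np.array(c["world_from_camera"])
    uv=np.atleast_2d(uv).astype(float); r=np.c_[(uv[:,0]-K[0,2])/K[0,0],(uv[:,1]-K[1,2])/K[1,1],np.ones(len(uv))]@T[:3,:3].T
    return (T[:3,3]+r*((z-T[2,3])/r[:,2:]))[:,:2]*1000
def quad(P): # corners -> centre, sides, yaw of x axis
    r=cv2.minAreaRect(P.astype(np.float32)); return np.round(P.mean(0),1),np.round(r[1],1),round(r[2],2)
E
python3 - <<'E'
from h import *
c=robot.calibration("top")
f=lambda L,z:ray(c,np.array(L)/5.6+[240,195]-.4,z)
B=f([(70,103),(648,38),(705,388),(112,458)],.022)
print("board",quad(B)); d=(B[0]-B[1])+(B[3]-B[2]); print("yaw",np.degrees(np.arctan2(-d[0],d[1])))
S=f([(248,153),(512,122),(522,216),(268,250)],.040); print("stone",quad(S)); d=(S[0]-S[1])+(S[3]-S[2]); print(np.degrees(np.arctan2(-d[0],d[1])))
Q=f([(148,279),(281,268),(289,401),(160,409)],.102); print("block",quad(Q))
print("jar cork",f([(400,317)],.104),"mallet handle top",f([(586,294)],.132))
D=np.load("top0.npz"); P=D["P"]; X,Y,Z=P[...,0],P[...,1],P[...,2]
def big(m): 
    k,l,s,_=cv2.connectedComponentsWithStats(m.astype(np.uint8)); return l==1+s[1:,4].argmax()
for nm,m in (("board",(X>.4)&(X<.7)&(abs(Y+.02)<.18)&(Z>.006)),("stone",(Z>.034)&(Z<.046)&(X>.5)&(X<.6)&(abs(Y+.02)<.1)),("holder",(Y<-.2)&(Y>-.5)&(X>.3)&(X<.6)&(Z>.005)&(Z<.03)),("rim",(Y<-.2)&(Y>-.5)&(X>.3)&(X<.6)&(Z>.0115)&(Z<.03)),("pebble",(Y<-.1)&(X>.6)&(X<.8)&(Z>.01)),("dish",(Y<.1)&(Y>-.09)&(X>.62)&(X<.85)&(Z>.008)),("brush",(Y>.2)&(X>.6)&(Z>.1))):
    m=big(m); q=P[m][:,:2]*1000; r=cv2.minAreaRect(q.astype(np.float32)); print(nm,np.round(r[0],1),np.round(r[1],1),r[2],q.min(0),q.max(0))
p=D["p"].astype(int); m=big((p[...,0]-p[...,2]>30)&(Y>.2)&(X<.64)&(Z<.02)); v,u=np.nonzero(m)
q=ray(c,np.c_[u,v],.004); r=cv2.minAreaRect(q.astype(np.float32)); print("mat",r)
H=(abs(Y+.325)<.12)&(abs(X-.48)<.09)&(p[...,0]-p[...,2]>25); v,u=np.nonzero(big(H)); r=cv2.minAreaRect(ray(c,np.c_[u,v],.014).astype(np.float32));print("holder col",r)
cv2.imwrite("pics/hold.png",cv2.resize(D["p"][225:285,395:480,::-1],None,fx=8,fy=8,interpolation=cv2.INTER_CUBIC))
E
```

```text
board (array([537.7, -30.5]), array([150.6, 250.3]), 5.53)
yaw 5.351228797096964
stone (array([561.2, -32.5]), array([ 41.2, 110.7]), 5.46)
5.922397638218526
block (array([495.5,  36.3]), array([52.2, 52.6]), 3.51)
jar cork [[502.57846979 -34.71100107]] mallet handle top [[ 508.20190269 -105.37171476]]
board [539.9 -29.5] [155.8 254. ] 5.910977840423584 [ 452.06681151 -162.47727984] [628.98257874  99.07570664]
stone [560.4 -31.8] [ 40.6 109.7] 6.123739242553711 [535.7953933  -86.48247658] [585.15310757  23.02868789]
holder [ 493.4 -331.6] [ 78.2 154.2] 12.112911224365234 [ 442.73269929 -414.874722  ] [ 543.60842064 -250.36909913]
rim [ 493.2 -330.4] [ 75.9 151.2] 11.155871391296387 [ 442.86122806 -410.24783081] [ 543.4921087 -250.9818876]
pebble [ 752.2 -223.8] [85.3 85.4] 44.540794372558594 [ 710.4958073  -267.31630331] [ 796.93285946 -182.07579025]
dish [790.5   6.7] [126.1 119. ] 89.51689147949219 [730.89048203 -56.48474798] [849.95444418  69.7290451 ]
brush [742.8 295.2] [55.4 17.8] 39.13600158691406 [718.95649933 277.67565536] [763.54487784 315.61454404]
mat ((496.19256591796875, 343.2981262207031), (279.91448974609375, 148.50807189941406), 1.3114224672317505)
holder col ((493.23602294921875, -330.4673156738281), (75.07820892333984, 148.9282684326172), 11.263285636901855)
```

View pics/hold.png

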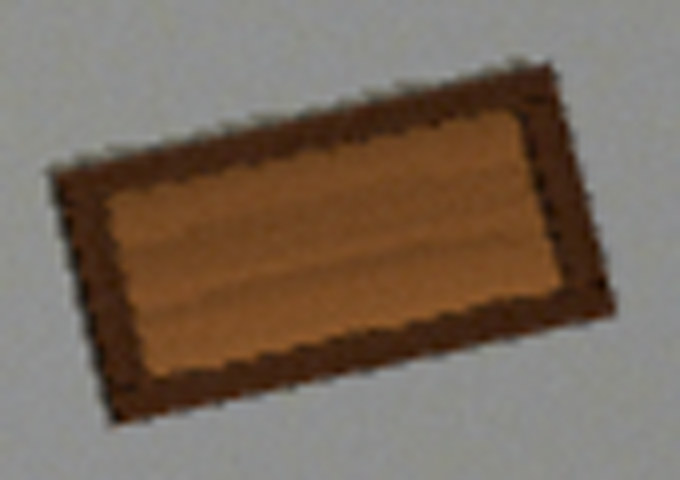

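Block is at (495.5,36.3), yaw 3.5°; jar (502.6,−34.7); mallet (508.2,−105.4); stone (560.8,−32), yaw 5.7°; holder (493.3,−330.5), yaw 11.2°; mat (496,343), yaw 1.3°. I'll grip the three front-to-back, with the rear finger above the stone. The block goes first.

```bash
cat >> h.py <<'E'
from scipy.spatial.transform import Rotation as Ro
def to(x,y,z,yaw=None):  # mm, yaw of tool x (deg): turn first, then shift in tool axes
    s=robot.read_state(); R=Ro.from_rotvec(s["orientation"]).as_matrix()
    psi=np.degrees(np.arctan2(R[1,0],R[0,0])); p=np.array(s["tcp_pos"])*1000
    yaw=psi if yaw is None else yaw; a=np.radians(yaw); d=np.array([x,y,z])-p
    print("t",round(s["time_s"],2),"tcp",p.round(1),"psi",psi.round(2),"tilt",np.degrees(np.arccos(-R[2,2])).round(2),"| turn wz",round(psi-yaw,2),"shift",np.round([d[0]*np.cos(a)+d[1]*np.sin(a),d[0]*np.sin(a)-d[1]*np.cos(a),-d[2]],1),"| F",np.round(s["force"],1),"w",round(s["grip_width"]*1000,1),"g",round(s["grasp_force"],1))
E
python3 -m creep '[[[0,0,0],[0,0,-10.4],1],[[0,0,0],[0,0,-10.4],1],[[0,0,0],[0,0,-10.4],1],[[0,0,0],[0,0,-10.4],1],[[0,0,0],[0,0,-10.4],1],[[0,0,0],[0,0,-10.4],1],[[0,0,0],[0,0,-10.4],1],[[48,23,0],[0,0,0],1],[[48,23,0],[0,0,0],1],[[48,23,0],[0,0,0],1]]'
python3 -m creep '[[[48,23,0],[0,0,0],1],[[48,23,0],[0,0,0],1],[[48,23,0],[0,0,0],1],[[48,23,0],[0,0,0],1],[[48,23,0],[0,0,0],1],[[48,23,0],[0,0,0],1],[[48,23,0],[0,0,0],1],[[48,23,0],[0,0,0],1],[[48,23,0],[0,0,0],1],[[0,0,0],[0,0,0],1]]'
python3 -c "from h import *; to(495.5,36.3,78,93.5)"
```

```text
time_s: 1.35
tcp_pos: [0.2909, -0.4579, 0.2634]
orientation: [-2.151, -2.289, -0.0]
force: [1.0, 1.2, 0.4]
grip_width: 0.0881
grasp_force: 0.0
time_s: 2.6
tcp_pos: [0.4709, -0.0111, 0.2638]
orientation: [-2.142, -2.297, -0.003]
force: [0.8, -0.7, -0.6]
grip_width: 0.0885
grasp_force: 0.0
t 2.6 tcp [470.9 -11.1 263.8] psi 94.01 tilt 0.14 | turn wz 0.51 shift [ 45.8  27.4 185.8] | F [ 0.8 -0.7 -0.6] w 88.5 g 0.0
```

```bash
python3 -m creep '[[[23,14,0],[0,0,0.5],1],[[23,13.5,0],[0,0,0],1],[[0,0,40],[0,0,0],1],[[0,0,40],[0,0,0],1],[[0,0,0],[0,0,0],1],[[0,0,0],[0,0,0],1]]'
python3 -c "from h import *; to(495.5,36.3,78,93.5)"
```

```text
time_s: 3.35
tcp_pos: [0.4954, 0.0316, 0.1848]
orientation: [2.161, 2.279, 0.001]
force: [-0.0, 0.4, 0.7]
grip_width: 0.0881
grasp_force: 0.0
t 3.35 tcp [495.4  31.6 184.8] psi 93.05 tilt 0.06 | turn wz -0.45 shift [  4.7   0.4 106.8] | F [-0.   0.4  0.7] w 88.1 g 0.0
```

```bash
python3 -m creep '[[[4.7,0.4,0],[0,0,-0.4],1],[[0,0,36],[0,0,0],1],[[0,0,36],[0,0,0],1],[[0,0,25],[0,0,0],1],[[0,0,9.5],[0,0,0],1],[[0,0,0],[0,0,0],1],[[0,0,0],[0,0,0],1]]'
python3 -c "from h import *; to(495.5,36.3,78,93.5)"
```

```text
time_s: 4.22
tcp_pos: [0.4959, 0.0368, 0.0784]
orientation: [2.152, 2.287, 0.002]
force: [-0.4, -0.6, 0.8]
grip_width: 0.0881
grasp_force: 0.0
t 4.22 tcp [495.9  36.8  78.4] psi 93.48 tilt 0.12 | turn wz -0.02 shift [-0.5 -0.4  0.4] | F [-0.4 -0.6  0.8] w 88.1 g 0.0
```

```bash
python3 -m creep '[[[0,0,0],[0,0,0],0],[[0,0,0],[0,0,0],0],[[0,0,0],[0,0,0],0],[[0,0,0],[0,0,0],0],[[0,0,0],[0,0,0],0],[[0,0,0],[0,0,0],0],[[0,0,-10],[0,0,0],0],[[0,0,-25],[0,0,0],0],[[0,0,-25],[0,0,0],0],[[0,0,0],[0,0,0],0]]' 25
python3 -c "from h import *; to(560,375,140,93.5)"
```

```text
time_s: 5.48
tcp_pos: [0.4959, 0.0367, 0.1387]
orientation: [2.152, 2.286, 0.003]
force: [0.7, 0.5, -2.5]
grip_width: 0.0519
grasp_force: 24.9
t 5.47 tcp [495.9  36.7 138.7] psi 93.47 tilt 0.17 | turn wz -0.03 shift [333.7  84.6  -1.3] | F [ 0.7  0.5 -2.5] w 51.9 g 24.9
```

```bash
python3 -m creep '[[[20,5,0],[0,0,0],0],[[42,10.5,0],[0,0,0],0],[[42,10.5,0],[0,0,0],0],[[42,10.5,0],[0,0,0],0],[[42,10.5,0],[0,0,0],0],[[42,10.5,0],[0,0,0],0],[[42,10.5,0],[0,0,0],0],[[42,10.5,0],[0,0,0],0],[[20,6,0],[0,0,0],0],[[0,0,0],[0,0,0],0]]'
python3 -m creep '[[[0,0,30],[0,0,0],0],[[0,0,25],[0,0,0],0],[[0,0,0],[0,0,0],0],[[0,0,0],[0,0,0],0]]'
python3 -c "from h import *; to(560,375,70.5,93.5)"
```

```text
time_s: 6.72
tcp_pos: [0.5576, 0.3767, 0.1356]
orientation: [-2.149, -2.29, 0.002]
force: [-0.8, 0.1, -2.2]
grip_width: 0.0517
grasp_force: 24.9
time_s: 7.22
tcp_pos: [0.5593, 0.3751, 0.0826]
orientation: [2.153, 2.288, 0.001]
force: [-0.4, -0.1, -0.8]
grip_width: 0.0521
grasp_force: 24.9
t 7.22 tcp [559.3 375.1  82.6] psi 93.47 tilt 0.02 | turn wz -0.03 shift [-0.2  0.7 12.1] | F [-0.4 -0.1 -0.8] w 52.1 g 24.9
```

```bash
python3 -m creep '[[[0,0,6],[0,0,0],0],[[0,0,4],[0,0,0],0],[[0,0,1.5],[0,0,0],0],[[0,0,0],[0,0,0],0],[[0,0,0],[0,0,0],0]]'
python3 -c "from h import *; to(560,375,70.5,93.5)"
```

```text
time_s: 7.85
tcp_pos: [0.5591, 0.3753, 0.0708]
orientation: [2.153, 2.288, 0.0]
force: [-0.3, 0.0, -1.9]
grip_width: 0.0522
grasp_force: 24.9
t 7.85 tcp [559.1 375.3  70.8] psi 93.49 tilt 0.01 | turn wz -0.01 shift [-0.4  0.9  0.3] | F [-0.3  0.  -1.9] w 52.2 g 24.9
```

```bash
python3 -m creep '[[[0,0,0],[0,0,0],1],[[0,0,0],[0,0,0],1],[[0,0,0],[0,0,0],1],[[0,0,0],[0,0,0],1],[[0,0,-30],[0,0,0],1],[[0,0,-40],[0,0,0],1],[[0,0,-30],[0,0,0],1],[[0,0,0],[0,0,0],1]]'
python3 -c "from h import *; to(502.6,-34.7,165,93.5)"
```

```text
time_s: 8.85
tcp_pos: [0.5602, 0.3764, 0.1734]
orientation: [2.152, 2.287, 0.008]
force: [0.0, 0.4, -0.3]
grip_width: 0.0883
grasp_force: 0.0
t 8.85 tcp [560.2 376.4 173.4] psi 93.48 tilt 0.28 | turn wz -0.02 shift [-406.8  -82.6    8.4] | F [ 0.   0.4 -0.3] w 88.3 g 0.0
```

```bash
python3 -m creep '[[[-30,-6,0],[0,0,0],1],[[-50,-10,0],[0,0,0],1],[[-50,-10,0],[0,0,0],1],[[-50,-10,0],[0,0,0],1],[[-50,-10,0],[0,0,0],1],[[-50,-10,0],[0,0,0],1],[[-50,-10,0],[0,0,0],1],[[-47,-10,0],[0,0,0],1],[[-30,-6.6,8],[0,0,0],1],[[0,0,0],[0,0,0],1]]'
python3 -m creep '[[[0,0,20],[0,0,0],1],[[0,0,0],[0,0,0],1],[[0,0,0],[0,0,0],1]]'
python3 -c "from h import *; to(502.6,-34.7,76,93.5)"
```

```text
time_s: 10.1
tcp_pos: [0.4997, -0.039, 0.1611]
orientation: [-2.157, -2.282, 0.005]
force: [-0.7, 1.0, 0.1]
grip_width: 0.088
grasp_force: 0.0
time_s: 10.48
tcp_pos: [0.5015, -0.035, 0.1429]
orientation: [-2.151, -2.289, -0.001]
force: [0.3, 1.1, 0.7]
grip_width: 0.0882
grasp_force: 0.0
t 10.47 tcp [501.5 -35.  142.9] psi 93.57 tilt 0.03 | turn wz 0.07 shift [ 0.2  1.1 66.9] | F [0.3 1.1 0.7] w 88.2 g 0.0
```

```bash
python3 -m creep '[[[0,1,30],[0,0,0],1],[[0,0,25],[0,0,0],1],[[0,0,12],[0,0,0],1],[[0,0,0],[0,0,0],1],[[0,0,0],[0,0,0],0],[[0,0,0],[0,0,0],0],[[0,0,0],[0,0,0],0],[[0,0,0],[0,0,0],0],[[0,0,0],[0,0,0],0]]' 30
python3 -c "from h import *; to(502.6,-34.7,76,93.5)"
```

```text
time_s: 11.6
tcp_pos: [0.5028, -0.036, 0.0761]
orientation: [2.152, 2.287, 0.001]
force: [0.9, -0.0, 4.3]
grip_width: 0.0549
grasp_force: 30.0
t 11.6 tcp [502.8 -36.   76.1] psi 93.49 tilt 0.05 | turn wz -0.01 shift [ 1.4 -0.1  0.1] | F [ 0.9 -0.   4.3] w 54.9 g 30.0
```

```bash
python3 -m creep '[[[0,0,0],[0,0,0],0],[[0,0,-10],[0,0,0],0],[[0,0,-25],[0,0,0],0],[[0,0,-25],[0,0,0],0],[[0,0,0],[0,0,0],0]]'
python3 -c "from h import *; to(480,315,136,93.5)"
```

```text
time_s: 12.22
tcp_pos: [0.5031, -0.036, 0.137]
orientation: [2.152, 2.286, 0.003]
force: [-0.1, 0.2, -3.1]
grip_width: 0.0549
grasp_force: 30.0
t 12.22 tcp [503.1 -36.  137. ] psi 93.48 tilt 0.15 | turn wz -0.02 shift [351.8  -1.6   1. ] | F [-0.1  0.2 -3.1] w 54.9 g 30.0
```

```bash
python3 -m creep '[[[20,0,0],[0,0,0],0],[[44,0,0],[0,0,0],0],[[44,0,0],[0,0,0],0],[[44,0,0],[0,0,0],0],[[45,-1,0],[0,0,0],0],[[45,-1,0],[0,0,0],0],[[45,0,0],[0,0,0],0],[[45,0,0],[0,0,0],0],[[20,0,0],[0,0,0],0],[[0,0,0],[0,0,0],0]]'
python3 -m creep '[[[0,0,30],[0,0,0],0],[[0,0,25],[0,0,0],0],[[0,0,0],[0,0,0],0],[[0,0,0],[0,0,0],0]]'
python3 -c "from h import *; to(480,315,68.1,93.5)"
```

```text
time_s: 13.48
tcp_pos: [0.4781, 0.3157, 0.1348]
orientation: [-2.15, -2.29, 0.002]
force: [0.2, -1.0, -2.4]
grip_width: 0.0549
grasp_force: 30.0
time_s: 13.98
tcp_pos: [0.4797, 0.3142, 0.0813]
orientation: [2.154, 2.286, 0.0]
force: [-0.3, 0.0, -2.3]
grip_width: 0.0548
grasp_force: 30.0
t 13.97 tcp [479.7 314.2  81.3] psi 93.4 tilt 0.04 | turn wz -0.1 shift [ 0.8  0.4 13.2] | F [-0.3  0.  -2.3] w 54.8 g 30.0
```

```bash
python3 -m creep '[[[0,0,6],[0,0,0],0],[[0,0,5],[0,0,0],0],[[0,0,1.8],[0,0,0],0],[[0,0,0],[0,0,0],0],[[0,0,0],[0,0,0],0]]'
python3 -c "from h import *; to(480,315,68.1,93.5)"
```

```text
time_s: 14.6
tcp_pos: [0.4788, 0.3151, 0.0681]
orientation: [2.153, 2.288, -0.001]
force: [-2.1, -1.7, 3.1]
grip_width: 0.0551
grasp_force: 30.0
t 14.6 tcp [478.8 315.1  68.1] psi 93.49 tilt 0.03 | turn wz -0.01 shift [-0.2  1.1  0. ] | F [-2.1 -1.7  3.1] w 55.1 g 30.0
```

```bash
python3 -m creep '[[[0,0,0],[0,0,0],1],[[0,0,0],[0,0,0],1],[[0,0,0],[0,0,0],1],[[0,0,0],[0,0,0],1],[[0,0,-30],[0,0,0],1],[[0,0,-50],[0,0,0],1],[[0,0,-40],[0,0,0],1],[[0,0,0],[0,0,0],1]]'
python3 -c "from h import *; to(508.2,-105.4,188,93.5)"
```

```text
time_s: 15.6
tcp_pos: [0.4805, 0.3166, 0.191]
orientation: [2.152, 2.287, 0.009]
force: [-0.7, 0.9, -0.5]
grip_width: 0.0878
grasp_force: 0.0
t 15.6 tcp [480.5 316.6 191. ] psi 93.48 tilt 0.35 | turn wz -0.02 shift [-422.9    1.9    3. ] | F [-0.7  0.9 -0.5] w 87.8 g 0.0
```

```bash
python3 -m creep '[[[-30,0,0],[0,0,0],1],[[-52,0,0],[0,0,0],1],[[-52,0,0],[0,0,0],1],[[-52,0,0],[0,0,0],1],[[-52,0,0],[0,0,0],1],[[-52,0,0],[0,0,0],1],[[-52,1,0],[0,0,0],1],[[-51,1,0],[0,0,0],1],[[-30,0,0],[0,0,0],1],[[0,0,0],[0,0,0],1]]'
python3 -m creep '[[[0,0,20],[0,0,0],1],[[0,0,0],[0,0,0],1],[[0,0,0],[0,0,0],1]]'
python3 -c "from h import *; to(508.2,-105.4,113,93.5)"
```

```text
time_s: 16.85
tcp_pos: [0.5058, -0.1095, 0.1867]
orientation: [-2.158, -2.282, 0.003]
force: [-0.3, 0.4, 0.1]
grip_width: 0.0883
grasp_force: 0.0
time_s: 17.23
tcp_pos: [0.5067, -0.1057, 0.1681]
orientation: [-2.151, -2.289, -0.0]
force: [0.7, 0.4, 0.1]
grip_width: 0.0883
grasp_force: 0.0
t 17.23 tcp [ 506.7 -105.7  168.1] psi 93.58 tilt 0.03 | turn wz 0.08 shift [ 0.2  1.5 55.1] | F [0.7 0.4 0.1] w 88.3 g 0.0
```

```bash
python3 -m creep '[[[0,1.5,25],[0,0,0],1],[[0,0,20],[0,0,0],1],[[0,0,10],[0,0,0],1],[[0,0,0],[0,0,0],0],[[0,0,0],[0,0,0],0],[[0,0,0],[0,0,0],0],[[0,0,0],[0,0,0],0],[[0,0,0],[0,0,0],0],[[0,0,0],[0,0,0],0],[[0,0,0],[0,0,0],0]]' 25
python3 -c "from h import *; to(508.2,-105.4,113,93.5)"
```

```text
time_s: 18.48
tcp_pos: [0.5083, -0.1067, 0.1129]
orientation: [2.153, 2.288, 0.0]
force: [-0.1, 0.8, -2.4]
grip_width: 0.0223
grasp_force: 24.6
t 18.48 tcp [ 508.3 -106.7  112.9] psi 93.49 tilt 0.02 | turn wz -0.01 shift [ 1.3 -0.  -0.1] | F [-0.1  0.8 -2.4] w 22.3 g 24.6
```

```bash
python3 -m creep '[[[0,0,0],[0,0,0],0],[[0,0,-10],[0,0,0],0],[[0,0,-25],[0,0,0],0],[[0,0,-25],[0,0,0],0],[[0,0,0],[0,0,0],0]]'
python3 - <<'E'
from h import *
to(400,355,172,93.5)
p,d,c=grab("scene"); cv2.imwrite("pics/s1.png",p[:,:,::-1])
E
```

```text
time_s: 19.1
tcp_pos: [0.5093, -0.107, 0.1746]
orientation: [2.151, 2.285, 0.003]
force: [0.6, -0.1, -3.5]
grip_width: 0.0223
grasp_force: 24.6
t 19.1 tcp [ 509.3 -107.   174.6] psi 93.48 tilt 0.21 | turn wz -0.02 shift [467.8 -80.9   2.6] | F [ 0.6 -0.1 -3.5] w 22.3 g 24.6
```

View pics/s1.png

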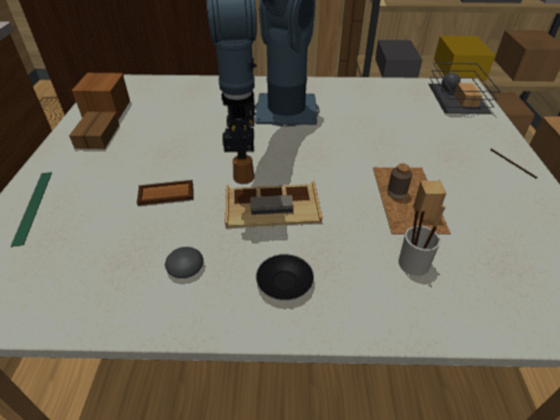

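The mallet hangs upright at (243,168), and the jar (399,182) and block (430,200) stand on the mat. Next the mallet goes to the mat.

```bash
python3 -m creep '[[[24,-4,0],[0,0,0],0],[[46,-8,0],[0,0,0],0],[[46,-8,0],[0,0,0],0],[[46,-8,0],[0,0,0],0],[[46,-8,0],[0,0,0],0],[[46,-8,0],[0,0,0],0],[[46,-8,0],[0,0,0],0],[[46,-8,0],[0,0,0],0],[[46,-8,0],[0,0,0],0],[[46,-8,0],[0,0,0],0]]'
python3 -m creep '[[[30,-5,0],[0,0,0],0],[[0,0,0],[0,0,0],0],[[0,0,30],[0,0,0],0],[[0,0,25],[0,0,0],0],[[0,0,0],[0,0,0],0],[[0,0,0],[0,0,0],0]]'
python3 -c "from h import *; to(400,355,104.9,93.5)"
```

```text
time_s: 20.4
tcp_pos: [0.4046, 0.3265, 0.1716]
orientation: [-2.153, -2.288, 0.003]
force: [0.3, -0.6, -1.8]
grip_width: 0.0228
grasp_force: 24.6
time_s: 21.15
tcp_pos: [0.3991, 0.3551, 0.1182]
orientation: [2.153, 2.287, -0.0]
force: [-0.7, 0.3, -2.6]
grip_width: 0.0226
grasp_force: 24.6
t 21.15 tcp [399.1 355.1 118.2] psi 93.46 tilt 0.01 | turn wz -0.04 shift [-0.1  0.8 13.3] | F [-0.7  0.3 -2.6] w 22.6 g 24.6
```

```bash
python3 -m creep '[[[0,0,6],[0,0,0],0],[[0,0,5],[0,0,0],0],[[0,0,2],[0,0,0],0],[[0,0,0],[0,0,0],0],[[0,0,0],[0,0,0],0]]'
python3 -c "from h import *; to(400,355,104.9,93.5)"
```

```text
time_s: 21.78
tcp_pos: [0.3989, 0.3555, 0.105]
orientation: [-2.153, -2.288, -0.0]
force: [-0.4, -0.3, -2.1]
grip_width: 0.0225
grasp_force: 24.6
t 21.77 tcp [398.9 355.5 105. ] psi 93.49 tilt 0.0 | turn wz -0.01 shift [-0.6  1.1  0.1] | F [-0.4 -0.3 -2.1] w 22.5 g 24.6
```

```bash
python3 -m creep '[[[0,0,0],[0,0,0],1],[[0,0,0],[0,0,0],1],[[0,0,0],[0,0,0],1],[[0,0,0],[0,0,0],1],[[0,0,-30],[0,0,0],1],[[0,0,-40],[0,0,0],1],[[0,0,-10],[0,0,0],1],[[0,0,0],[0,0,0],1]]'
python3 -c "from h import *; to(560.8,-32,130,95.7)"
```

```text
time_s: 22.78
tcp_pos: [0.399, 0.3554, 0.185]
orientation: [2.153, 2.288, 0.001]
force: [0.7, -0.5, -0.9]
grip_width: 0.0885
grasp_force: 0.0
t 22.77 tcp [399.  355.4 185. ] psi 93.48 tilt 0.05 | turn wz -2.22 shift [-401.5  122.5   55. ] | F [ 0.7 -0.5 -0.9] w 88.5 g 0.0
```

```bash
python3 -m creep '[[[-20,6,0],[0,0,-2.2],1],[[-48,14.5,0],[0,0,0],1],[[-48,14.5,0],[0,0,0],1],[[-48,14.5,0],[0,0,0],1],[[-48,14.5,0],[0,0,0],1],[[-48,14.5,0],[0,0,0],1],[[-48,14.5,0],[0,0,0],1],[[-48,14.5,0],[0,0,0],1],[[-45,15,10],[0,0,0],1],[[0,0,10],[0,0,0],1]]'
python3 -m creep '[[[0,0,0],[0,0,0],1],[[0,0,0],[0,0,0],1]]'
python3 - <<'E'
from h import *
to(560.8,-32,130,95.7)
p,d,c=grab("top"); cv2.imwrite("pics/t2.png",p[:,:,::-1]); np.savez("t2.npz",p=p,d=d,P=cloud(d,c))
E
```

```text
time_s: 24.02
tcp_pos: [0.5598, -0.0366, 0.1626]
orientation: [-2.117, -2.321, 0.005]
force: [-0.1, -0.0, -0.5]
grip_width: 0.0881
grasp_force: 0.0
time_s: 24.28
tcp_pos: [0.5591, -0.03, 0.1646]
orientation: [-2.105, -2.331, 0.0]
force: [-0.2, 1.1, 0.1]
grip_width: 0.0883
grasp_force: 0.0
t 24.27 tcp [559.1 -30.  164.6] psi 95.83 tilt 0.07 | turn wz 0.13 shift [-2.2  1.4 34.6] | F [-0.2  1.1  0.1] w 88.3 g 0.0
```

View pics/t2.png

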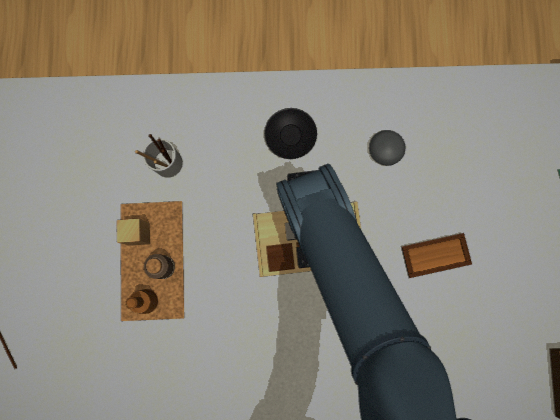

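All three stand upright on the mat: block (129,231), jar (158,265), mallet (140,300). Next I take the stone with fingertips about 10 mm above its underside, so that they stay above the holder's rim.

```bash
python3 -m creep '[[[-2,1.4,30],[0,0,0],1],[[0,0,40],[0,0,0],1],[[0,0,30],[0,0,0],1],[[0,0,17],[0,0,0],1],[[0,0,0],[0,0,0],1],[[0,0,0],[0,0,0],0],[[0,0,0],[0,0,0],0],[[0,0,0],[0,0,0],0],[[0,0,0],[0,0,0],0],[[0,0,0],[0,0,0],0]]' 35
python3 -m creep '[[[0,0,0],[0,0,0],0],[[0,0,0],[0,0,0],0]]'
python3 -c "from h import *; to(560.8,-32,47,95.7)"
```

```text
time_s: 25.58
tcp_pos: [0.5613, -0.0336, 0.048]
orientation: [2.108, 2.329, -0.0]
force: [-2.2, -1.0, 0.9]
grip_width: 0.0404
grasp_force: 0.8
time_s: 25.82
tcp_pos: [0.5613, -0.0336, 0.048]
orientation: [2.108, 2.329, -0.0]
force: [-0.4, -0.4, 2.8]
grip_width: 0.0397
grasp_force: 35.1
t 25.82 tcp [561.3 -33.6  48. ] psi 95.69 tilt 0.01 | turn wz -0.01 shift [ 1.7 -0.4  1. ] | F [-0.4 -0.4  2.8] w 39.7 g 35.1
```

```bash
python3 -m creep '[[[0,0,-10],[0,0,0],0],[[0,0,-20],[0,0,0],0],[[0,0,-30],[0,0,0],0],[[0,0,0],[0,0,0],0],[[0,0,0],[0,0,0],0]]'
python3 - <<'E'
from h import *
to(493.3,-330.5,107,101.2)
p,d,c=grab("scene"); cv2.imwrite("pics/s3.png",cv2.resize(p[130:280,130:350,::-1],None,fx=3.5,fy=3.5))
E
```

```text
time_s: 26.45
tcp_pos: [0.561, -0.0338, 0.1078]
orientation: [-2.109, -2.329, 0.001]
force: [-1.3, -0.2, -2.6]
grip_width: 0.0398
grasp_force: 35.1
t 26.45 tcp [561.  -33.8 107.8] psi 95.68 tilt 0.02 | turn wz -5.52 shift [-277.9 -124.     0.8] | F [-1.3 -0.2 -2.6] w 39.8 g 35.1
```

View pics/s3.png

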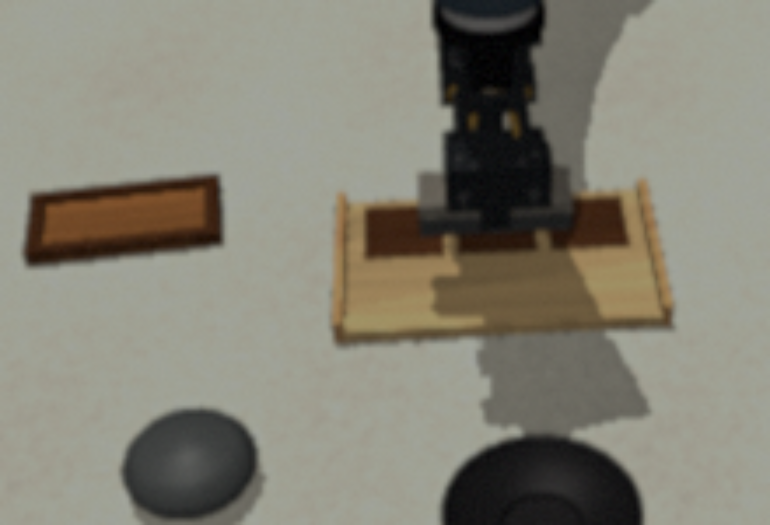

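The stone is held level, with its pale top at (495,200) in the crop. Now to the holder.

```bash
python3 -m creep '[[[0,0,0],[0,0,-5.5],0],[[-25,-11,0],[0,0,0],0],[[-46,-20.5,0],[0,0,0],0],[[-46,-20.5,0],[0,0,0],0],[[-46,-20.5,0],[0,0,0],0],[[-46,-20.5,0],[0,0,0],0],[[-45,-20,0],[0,0,0],0],[[-25,-11,0],[0,0,0],0],[[0,0,0],[0,0,0],0],[[0,0,0],[0,0,0],0]]'
python3 -c "from h import *; to(493.5,-332,44,101.2)"
```

```text
time_s: 27.75
tcp_pos: [0.4939, -0.3297, 0.1072]
orientation: [-1.992, -2.427, -0.001]
force: [0.5, 0.3, -2.1]
grip_width: 0.0394
grasp_force: 35.1
t 27.75 tcp [ 493.9 -329.7  107.2] psi 101.26 tilt 0.11 | turn wz 0.06 shift [-2.2 -0.8 63.2] | F [ 0.5  0.3 -2.1] w 39.4 g 35.1
```

```bash
python3 -m creep '[[[-2.2,-0.8,20],[0,0,0],0],[[0,0,20],[0,0,0],0],[[0,0,10],[0,0,0],0],[[0,0,0],[0,0,0],0],[[0,0,0],[0,0,0],0]]'
python3 -c "from h import *; to(493.5,-332,44,101.2)"
```

```text
time_s: 28.38
tcp_pos: [0.4939, -0.3337, 0.0582]
orientation: [1.994, 2.427, 0.0]
force: [0.1, 0.2, -2.8]
grip_width: 0.04
grasp_force: 35.1
t 28.38 tcp [ 493.9 -333.7   58.2] psi 101.2 tilt 0.04 | turn wz -0.0 shift [ 1.7 -0.  14.2] | F [ 0.1  0.2 -2.8] w 40.0 g 35.1
```

```bash
python3 -m creep '[[[1.7,0,5],[0,0,0],0],[[0,0,5],[0,0,0],0],[[0,0,3],[0,0,0],0],[[0,0,0],[0,0,0],0],[[0,0,0],[0,0,0],0]]'
python3 - <<'E'
from h import *
to(493.5,-332,44,101.2)
p,d,c=grab("scene"); cv2.imwrite("pics/s4.png",cv2.resize(p[150:230,110:220,::-1],None,fx=6,fy=6))
E
```

```text
time_s: 29.0
tcp_pos: [0.4932, -0.332, 0.045]
orientation: [1.994, 2.427, 0.0]
force: [-0.7, -0.7, -2.5]
grip_width: 0.0396
grasp_force: 35.1
t 29.0 tcp [ 493.2 -332.    45. ] psi 101.19 tilt 0.01 | turn wz -0.01 shift [-0.   0.3  1. ] | F [-0.7 -0.7 -2.5] w 39.6 g 35.1
```

View pics/s4.png

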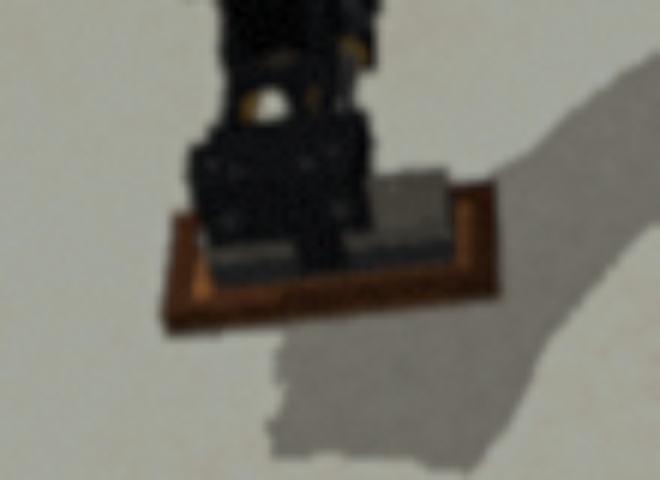

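The stone sits inside the recess with gaps at both ends (200 and 460 px), about 1 mm above the floor. I'll release it.

```bash
python3 -m creep '[[[0,0,1],[0,0,0],0],[[0,0,0],[0,0,0],0],[[0,0,0],[0,0,0],1],[[0,0,0],[0,0,0],1],[[0,0,0],[0,0,0],1],[[0,0,0],[0,0,0],1],[[0,0,-20],[0,0,0],1],[[0,0,-45],[0,0,0],1],[[0,0,-45],[0,0,0],1],[[0,0,-30],[0,0,0],1]]'
python3 -c "from h import *; to(398.9,355.5,185,93.5)"
```

```text
time_s: 30.3
tcp_pos: [0.4939, -0.3322, 0.1876]
orientation: [1.992, 2.425, 0.001]
force: [-0.0, -0.4, -0.6]
grip_width: 0.0881
grasp_force: 0.0
t 30.3 tcp [ 493.9 -332.2  187.6] psi 101.2 tilt 0.19 | turn wz 7.7 shift [692.2 -52.9   2.6] | F [-0.  -0.4 -0.6] w 88.1 g 0.0
```

```bash
python3 -m creep '[[[0,0,0],[0,0,7.7],1],[[34,-3,0],[0,0,0],1],[[50,-4,0],[0,0,0],1],[[50,-4,0],[0,0,0],1],[[50,-4,0],[0,0,0],1],[[50,-4,0],[0,0,0],1],[[50,-4,0],[0,0,0],1],[[50,-4,0],[0,0,0],1],[[50,-4,0],[0,0,0],1],[[50,-4,0],[0,0,0],1]]'
python3 -m creep '[[[50,-4,0],[0,0,0],1],[[50,-4,0],[0,0,0],1],[[50,-4,0],[0,0,0],1],[[50,-3,0],[0,0,0],1],[[40,-3,0],[0,0,0],1],[[20,0,0],[0,0,0],1],[[0,0,0],[0,0,0],1],[[0,0,0],[0,0,0],1]]'
python3 - <<'E'
from h import *
to(398.9,355.5,105,93.5)
p,d,c=grab("top"); cv2.imwrite("pics/t5.png",p[:,:,::-1]); P=cloud(d,c);X,Y,Z=P[...,0],P[...,1],P[...,2]
m=(abs(Y+.33)<.1)&(abs(X-.493)<.06)&(Z>.026)
r=cv2.minAreaRect((P[m][:,:2]*1000).astype(np.float32)); print(r,np.percentile(Z[m],[5,50,95])*1000)
E
```

```text
time_s: 31.55
tcp_pos: [0.4318, 0.1007, 0.1852]
orientation: [2.151, 2.287, 0.002]
force: [0.6, 0.2, 0.0]
grip_width: 0.088
grasp_force: 0.0
time_s: 32.55
tcp_pos: [0.3984, 0.3563, 0.1843]
orientation: [2.153, 2.286, -0.001]
force: [0.1, -0.3, -0.1]
grip_width: 0.0883
grasp_force: 0.0
t 32.55 tcp [398.4 356.3 184.3] psi 93.44 tilt 0.06 | turn wz -0.06 shift [-0.8  0.5 79.3] | F [ 0.1 -0.3 -0.1] w 88.3 g 0.0
((492.6597900390625, -329.94696044921875), (39.94226837158203, 111.93024444580078), 11.300921440124512) [31.70665516 35.88983351 40.30327194]
```

View pics/t5.png

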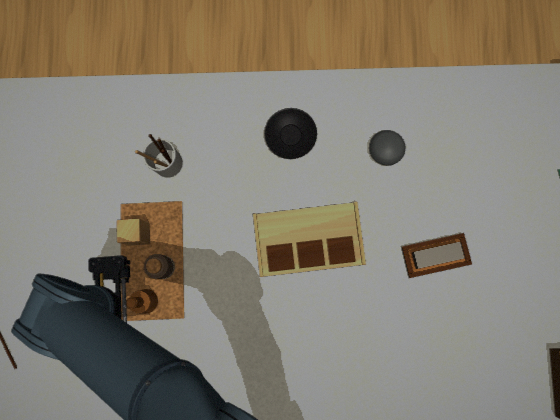

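The stone lies flat in the recess at (437,255), centred, with its top at 36 mm. Now I fetch the mallet back.

```bash
python3 -m creep '[[[-0.8,0.5,30],[0,0,0],1],[[0,0,30],[0,0,0],1],[[0,0,19],[0,0,0],1],[[0,0,0],[0,0,0],0],[[0,0,0],[0,0,0],0],[[0,0,0],[0,0,0],0],[[0,0,0],[0,0,0],0],[[0,0,0],[0,0,0],0],[[0,0,0],[0,0,0],0],[[0,0,0],[0,0,0],0]]' 25
python3 -c "from h import *; to(398.9,355.5,105,93.5)"
```

```text
time_s: 33.85
tcp_pos: [0.3986, 0.3567, 0.1049]
orientation: [2.153, 2.288, 0.0]
force: [-0.1, 0.3, -2.7]
grip_width: 0.0226
grasp_force: 24.6
t 33.85 tcp [398.6 356.7 104.9] psi 93.49 tilt 0.01 | turn wz -0.01 shift [-1.2  0.2 -0.1] | F [-0.1  0.3 -2.7] w 22.6 g 24.6
```

```bash
python3 -m creep '[[[0,0,0],[0,0,0],0],[[0,0,-10],[0,0,0],0],[[0,0,-30],[0,0,0],0],[[0,0,-30],[0,0,0],0],[[0,0,0],[0,0,0],0]]'
python3 -c "from h import *; to(508.3,-106.7,175,93.5)"
```

```text
time_s: 34.48
tcp_pos: [0.3994, 0.3578, 0.177]
orientation: [2.153, 2.288, 0.006]
force: [0.6, -0.3, -2.8]
grip_width: 0.0226
grasp_force: 24.6
t 34.48 tcp [399.4 357.8 177. ] psi 93.48 tilt 0.24 | turn wz -0.02 shift [-470.3   80.4    2. ] | F [ 0.6 -0.3 -2.8] w 22.6 g 24.6
```

```bash
python3 -m creep '[[[-24,4,0],[0,0,0],0],[[-46,8,0],[0,0,0],0],[[-46,8,0],[0,0,0],0],[[-46,8,0],[0,0,0],0],[[-46,8,0],[0,0,0],0],[[-46,8,0],[0,0,0],0],[[-46,8,0],[0,0,0],0],[[-46,8,0],[0,0,0],0],[[-46,8,0],[0,0,0],0],[[-46,8,0],[0,0,0],0]]'
python3 -m creep '[[[-31,6,0],[0,0,0],0],[[0,0,0],[0,0,0],0],[[0,0,30],[0,0,0],0],[[0,0,18],[0,0,0],0],[[0,0,0],[0,0,0],0],[[0,0,0],[0,0,0],0]]'
python3 -c "from h import *; to(508.3,-105.6,113,93.5)"
```

```text
time_s: 35.72
tcp_pos: [0.5004, -0.0774, 0.1739]
orientation: [-2.152, -2.287, 0.001]
force: [1.4, 0.2, -2.5]
grip_width: 0.0228
grasp_force: 24.6
time_s: 36.48
tcp_pos: [0.5093, -0.1059, 0.1273]
orientation: [2.152, 2.289, 0.001]
force: [-0.3, -0.3, -2.3]
grip_width: 0.0224
grasp_force: 24.6
t 36.48 tcp [ 509.3 -105.9  127.3] psi 93.53 tilt 0.03 | turn wz 0.03 shift [ 0.4 -1.  14.3] | F [-0.3 -0.3 -2.3] w 22.4 g 24.6
```

```bash
python3 -m creep '[[[0.4,-1,7],[0,0,0],0],[[0,0,5],[0,0,0],0],[[0,0,2],[0,0,0],0],[[0,0,0],[0,0,0],0],[[0,0,0],[0,0,0],0]]'
python3 -c "from h import *; to(508.3,-105.6,113,93.5)"
```

```text
time_s: 37.1
tcp_pos: [0.508, -0.1061, 0.1129]
orientation: [2.153, 2.288, 0.0]
force: [0.3, 0.6, -2.3]
grip_width: 0.0225
grasp_force: 24.7
t 37.1 tcp [ 508.  -106.1  112.9] psi 93.49 tilt 0.01 | turn wz -0.01 shift [ 0.4  0.4 -0.1] | F [ 0.3  0.6 -2.3] w 22.5 g 24.7
```

```bash
python3 -m creep '[[[0,0,0],[0,0,0],1],[[0,0,0],[0,0,0],1],[[0,0,0],[0,0,0],1],[[0,0,0],[0,0,0],1],[[0,0,-30],[0,0,0],1],[[0,0,-35],[0,0,0],1],[[0,0,-10],[0,0,0],1],[[0,0,0],[0,0,0],1]]'
python3 -c "from h import *; to(478.8,315.1,185,93.5)"
```

```text
time_s: 38.1
tcp_pos: [0.508, -0.1063, 0.188]
orientation: [2.153, 2.287, 0.0]
force: [0.5, -0.3, -0.8]
grip_width: 0.0884
grasp_force: 0.0
t 38.1 tcp [ 508.  -106.3  188. ] psi 93.47 tilt 0.05 | turn wz -0.03 shift [422.4  -3.5   3. ] | F [ 0.5 -0.3 -0.8] w 88.4 g 0.0
```

```bash
python3 -m creep '[[[30,0,0],[0,0,0],1],[[52,0,0],[0,0,0],1],[[52,0,0],[0,0,0],1],[[52,0,0],[0,0,0],1],[[52,-1,0],[0,0,0],1],[[52,-1,0],[0,0,0],1],[[52,-1,0],[0,0,0],1],[[50,-1,0],[0,0,0],1],[[30,0,0],[0,0,0],1],[[0,0,0],[0,0,0],1]]'
python3 -m creep '[[[0,0,20],[0,0,0],1],[[0,0,20],[0,0,0],1],[[0,0,0],[0,0,0],1],[[0,0,0],[0,0,0],1]]'
python3 -c "from h import *; to(478.8,315.1,68,93.5)"
```

```text
time_s: 39.35
tcp_pos: [0.4765, 0.3173, 0.1865]
orientation: [-2.146, -2.291, 0.002]
force: [-0.1, -0.9, -0.6]
grip_width: 0.0881
grasp_force: 0.0
time_s: 39.85
tcp_pos: [0.4784, 0.3145, 0.1477]
orientation: [-2.153, -2.287, 0.001]
force: [-0.8, 0.2, 0.2]
grip_width: 0.0882
grasp_force: 0.0
t 39.85 tcp [478.4 314.5 147.7] psi 93.45 tilt 0.02 | turn wz -0.05 shift [ 0.6  0.5 79.7] | F [-0.8  0.2  0.2] w 88.2 g 0.0
```

```bash
python3 -m creep '[[[0.6,0.5,30],[0,0,0],1],[[0,0,30],[0,0,0],1],[[0,0,19.5],[0,0,0],1],[[0,0,0],[0,0,0],1],[[0,0,0],[0,0,0],0],[[0,0,0],[0,0,0],0],[[0,0,0],[0,0,0],0],[[0,0,0],[0,0,0],0],[[0,0,0],[0,0,0],0],[[0,0,0],[0,0,0],0]]' 30
python3 -c "from h import *; to(478.8,315.1,68,93.5)"
```

```text
time_s: 41.1
tcp_pos: [0.4789, 0.3157, 0.0689]
orientation: [2.153, 2.288, 0.001]
force: [-1.4, -0.7, 6.5]
grip_width: 0.0543
grasp_force: 30.0
t 41.1 tcp [478.9 315.7  68.9] psi 93.49 tilt 0.03 | turn wz -0.01 shift [-0.5 -0.1  0.9] | F [-1.4 -0.7  6.5] w 54.3 g 30.0
```

```bash
python3 -m creep '[[[0,0,-10],[0,0,0],0],[[0,0,-30],[0,0,0],0],[[0,0,-30],[0,0,0],0],[[0,0,0],[0,0,0],0]]'
python3 -c "from h import *; to(502.8,-36,136,93.5)"
```

```text
time_s: 41.6
tcp_pos: [0.4797, 0.3164, 0.1403]
orientation: [2.152, 2.287, 0.006]
force: [-0.8, 0.1, -2.9]
grip_width: 0.0551
grasp_force: 30.0
t 41.6 tcp [479.7 316.4 140.3] psi 93.48 tilt 0.22 | turn wz -0.02 shift [-353.1    1.5    4.3] | F [-0.8  0.1 -2.9] w 55.1 g 30.0
```

```bash
python3 -m creep '[[[-20,0,0],[0,0,0],0],[[-44,0,0],[0,0,0],0],[[-44,0,0],[0,0,0],0],[[-45,0,0],[0,0,0],0],[[-45,0,0],[0,0,0],0],[[-45,0,0],[0,0,0],0],[[-45,1,0],[0,0,0],0],[[-45,0.5,0],[0,0,0],0],[[-20,0,0],[0,0,0],0],[[0,0,0],[0,0,0],0]]'
python3 -m creep '[[[0,0,30],[0,0,0],0],[[0,0,20],[0,0,0],0],[[0,0,0],[0,0,0],0],[[0,0,0],[0,0,0],0]]'
python3 -c "from h import *; to(502.8,-35.4,76.8,93.5)"
```

```text
time_s: 42.85
tcp_pos: [0.5, -0.0397, 0.137]
orientation: [-2.157, -2.282, 0.005]
force: [-0.0, 1.0, -3.3]
grip_width: 0.0549
grasp_force: 30.0
time_s: 43.35
tcp_pos: [0.5017, -0.0359, 0.0888]
orientation: [-2.151, -2.289, -0.001]
force: [-0.6, 0.2, -2.4]
grip_width: 0.0546
grasp_force: 30.0
t 43.35 tcp [501.7 -35.9  88.8] psi 93.55 tilt 0.03 | turn wz 0.05 shift [ 0.5  1.1 12. ] | F [-0.6  0.2 -2.4] w 54.6 g 30.0
```

```bash
python3 -m creep '[[[0.5,1,6],[0,0,0],0],[[0,0,4],[0,0,0],0],[[0,0,2],[0,0,0],0],[[0,0,0],[0,0,0],0],[[0,0,0],[0,0,0],0]]'
python3 -c "from h import *; to(502.8,-35.4,76.8,93.5)"
```

```text
time_s: 43.98
tcp_pos: [0.5026, -0.0362, 0.0769]
orientation: [2.153, 2.288, -0.001]
force: [-2.1, -1.6, 6.1]
grip_width: 0.055
grasp_force: 30.0
t 43.98 tcp [502.6 -36.2  76.9] psi 93.49 tilt 0.03 | turn wz -0.01 shift [0.8 0.3 0.1] | F [-2.1 -1.6  6.1] w 55.0 g 30.0
```

```bash
python3 -m creep '[[[0,0,0],[0,0,0],1],[[0,0,0],[0,0,0],1],[[0,0,0],[0,0,0],1],[[0,0,0],[0,0,0],1],[[0,0,-30],[0,0,0],1],[[0,0,-40],[0,0,0],1],[[0,0,-30],[0,0,0],1],[[0,0,0],[0,0,0],1]]'
python3 -c "from h import *; to(559.1,375.3,175,93.5)"
```

```text
time_s: 44.98
tcp_pos: [0.5041, -0.0362, 0.1783]
orientation: [2.151, 2.285, 0.004]
force: [0.1, 0.8, -0.2]
grip_width: 0.0881
grasp_force: 0.0
t 44.98 tcp [504.1 -36.2 178.3] psi 93.47 tilt 0.24 | turn wz -0.03 shift [407.4  80.1   3.3] | F [ 0.1  0.8 -0.2] w 88.1 g 0.0
```

```bash
python3 -m creep '[[[30,6,0],[0,0,0],1],[[50,10,0],[0,0,0],1],[[50,10,0],[0,0,0],1],[[50,10,0],[0,0,0],1],[[50,10,0],[0,0,0],1],[[50,10,0],[0,0,0],1],[[50,10,0],[0,0,0],1],[[47,9,0],[0,0,0],1],[[30,5,0],[0,0,0],1],[[0,0,0],[0,0,0],1]]'
python3 -m creep '[[[0,0,20],[0,0,0],1],[[0,0,20],[0,0,0],1],[[0,0,0],[0,0,0],1],[[0,0,0],[0,0,0],1]]'
python3 -c "from h import *; to(559.1,375.3,70.7,93.5)"
```

```text
time_s: 46.22
tcp_pos: [0.556, 0.3777, 0.1748]
orientation: [-2.147, -2.291, 0.001]
force: [0.3, 0.5, 0.5]
grip_width: 0.088
grasp_force: 0.0
time_s: 46.72
tcp_pos: [0.5579, 0.3745, 0.1363]
orientation: [-2.153, -2.287, 0.0]
force: [-0.4, 0.5, -0.9]
grip_width: 0.0879
grasp_force: 0.0
t 46.73 tcp [557.9 374.5 136.3] psi 93.46 tilt 0.01 | turn wz -0.04 shift [ 0.7  1.3 65.6] | F [-0.4  0.5 -0.9] w 87.9 g 0.0
```

```bash
python3 -m creep '[[[0.7,1.3,30],[0,0,0],1],[[0,0,25],[0,0,0],1],[[0,0,10.5],[0,0,0],1],[[0,0,0],[0,0,0],0],[[0,0,0],[0,0,0],0],[[0,0,0],[0,0,0],0],[[0,0,0],[0,0,0],0],[[0,0,0],[0,0,0],0],[[0,0,0],[0,0,0],0],[[0,0,0],[0,0,0],0]]' 25
python3 -c "from h import *; to(559.1,375.3,70.7,93.5)"
```

```text
time_s: 47.98
tcp_pos: [0.5593, 0.376, 0.0716]
orientation: [2.153, 2.288, 0.001]
force: [-1.3, -1.3, 5.9]
grip_width: 0.0521
grasp_force: 24.9
t 47.98 tcp [559.3 376.   71.6] psi 93.49 tilt 0.04 | turn wz -0.01 shift [-0.7 -0.2  0.9] | F [-1.3 -1.3  5.9] w 52.1 g 24.9
```

```bash
python3 -m creep '[[[0,0,-10],[0,0,0],0],[[0,0,-30],[0,0,0],0],[[0,0,-30],[0,0,0],0],[[0,0,0],[0,0,0],0]]'
python3 -c "from h import *; to(495.9,36.9,136,93.5)"
```

```text
time_s: 48.48
tcp_pos: [0.56, 0.3767, 0.1432]
orientation: [2.153, 2.287, 0.007]
force: [0.8, 0.4, -1.6]
grip_width: 0.0521
grasp_force: 24.9
t 48.48 tcp [560.  376.7 143.2] psi 93.48 tilt 0.24 | turn wz -0.02 shift [-335.3  -84.7    7.2] | F [ 0.8  0.4 -1.6] w 52.1 g 24.9
```

```bash
python3 -m creep '[[[-20,-5,0],[0,0,0],0],[[-42,-10.5,0],[0,0,0],0],[[-42,-10.5,0],[0,0,0],0],[[-42,-10.5,0],[0,0,0],0],[[-42,-10.5,0],[0,0,0],0],[[-42,-10.5,0],[0,0,0],0],[[-42,-10.5,0],[0,0,0],0],[[-42,-10.5,0],[0,0,0],0],[[-20,-5,0],[0,0,0],0],[[0,0,0],[0,0,0],0]]'
python3 -m creep '[[[0,0,30],[0,0,0],0],[[0,0,20],[0,0,0],0],[[0,0,0],[0,0,0],0],[[0,0,0],[0,0,0],0]]'
python3 -c "from h import *; to(495.9,37.5,79.2,93.5)"
```

```text
time_s: 49.72
tcp_pos: [0.495, 0.0353, 0.1398]
orientation: [-2.156, -2.284, 0.003]
force: [0.4, 0.7, -1.8]
grip_width: 0.0516
grasp_force: 24.9
time_s: 50.22
tcp_pos: [0.4963, 0.0385, 0.0913]
orientation: [-2.151, -2.289, -0.001]
force: [0.0, 0.2, -1.6]
grip_width: 0.052
grasp_force: 24.9
t 50.23 tcp [496.3  38.5  91.3] psi 93.57 tilt 0.05 | turn wz 0.07 shift [-0.9 -0.5 12.1] | F [ 0.   0.2 -1.6] w 52.0 g 24.9
```

```bash
python3 -m creep '[[[-0.9,-0.5,6],[0,0,0],0],[[0,0,4],[0,0,0],0],[[0,0,2],[0,0,0],0],[[0,0,0],[0,0,0],0],[[0,0,0],[0,0,0],0]]'
python3 -c "from h import *; to(495.9,37.5,79.2,93.5)"
```

```text
time_s: 50.85
tcp_pos: [0.4954, 0.0362, 0.0795]
orientation: [2.153, 2.288, -0.001]
force: [-2.3, -0.9, 6.5]
grip_width: 0.0521
grasp_force: 24.9
t 50.85 tcp [495.4  36.2  79.5] psi 93.48 tilt 0.04 | turn wz -0.02 shift [1.3 0.5 0.3] | F [-2.3 -0.9  6.5] w 52.1 g 24.9
```

```bash
python3 -m creep '[[[0,0,0],[0,0,0],1],[[0,0,0],[0,0,0],1],[[0,0,0],[0,0,0],1],[[0,0,0],[0,0,0],1],[[0,0,-30],[0,0,0],1],[[0,0,-50],[0,0,0],1],[[0,0,-50],[0,0,0],1],[[30,0,0],[0,0,0],1],[[50,0,0],[0,0,0],1],[[50,0,0],[0,0,0],1]]'
python3 -m creep '[[[50,0,0],[0,0,0],1],[[50,0,0],[0,0,0],1],[[50,0,0],[0,0,0],1],[[20,0,0],[0,0,0],1],[[0,0,0],[0,0,0],1],[[0,0,0],[0,0,0],1],[[0,0,0],[0,0,0],1]]'
python3 - <<'E'
from h import *
to(495,340,200)
p,d,c=grab("top"); cv2.imwrite("pics/t6.png",p[:,:,::-1]); P=cloud(d,c);X,Y,Z=P[...,0],P[...,1],P[...,2]
P0=np.load("top0.npz")["P"]
for nm,yc in (("block",.036),("jar",-.035),("mallet",-.106)):
  for Q in (P0,P):
    x,y,z=Q[...,0],Q[...,1],Q[...,2]; m=(abs(y-yc)<.034)&(abs(x-.503)<.04)&(z>.055)
    r=cv2.minAreaRect((Q[m][:,:2]*1000).astype(np.float32)); print(nm,np.round(r[0],1),round(r[2],1),(Q[m].mean(0)*1000).round(1),round(z[m].max()*1000,1))
m=(abs(Y+.33)<.1)&(abs(X-.493)<.06)&(Z>.026); r=cv2.minAreaRect((P[m][:,:2]*1000).astype(np.float32)); print("stone",r)
E
```

```text
time_s: 52.1
tcp_pos: [0.4876, 0.167, 0.2091]
orientation: [2.154, 2.286, 0.0]
force: [0.6, 0.5, -0.7]
grip_width: 0.0881
grasp_force: 0.0
time_s: 52.98
tcp_pos: [0.4779, 0.3341, 0.2088]
orientation: [2.155, 2.285, -0.001]
force: [0.2, -0.0, -0.6]
grip_width: 0.0878
grasp_force: 0.0
t 52.98 tcp [477.9 334.1 208.8] psi 93.37 tilt 0.06 | turn wz 0.0 shift [ 4.9 17.4  8.8] | F [ 0.2 -0.  -0.6] w 87.8 g 0.0
block [496.2  37. ] 2.2 [495.4  36.6 101.2] 109.7
block [495.3  35.8] 2.8 [494.4  35.5 101.1] 110.2
jar [502.1 -35.1] 1.1 [501.9 -34.2  93.8] 109.4
jar [502.1 -35.1] 89.2 [501.3 -35.   94.4] 111.0
mallet [ 508.5 -105.7] 88.5 [ 507.9 -103.7   89.3] 136.5
mallet [ 507.6 -105.3] 63.0 [ 505.9 -103.8   89.1] 136.0
stone ((492.6278991699219, -329.7582702636719), (39.96968460083008, 111.48918914794922), 11.275588035583496)
```

View pics/t6.png

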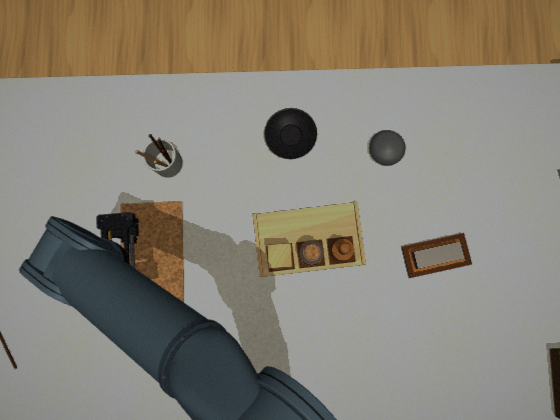

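The final view shows block (279,256), jar (311,252) and mallet (343,249) back on their inlays. By the depth data each is within about 2 mm of its start. The stone is still in the holder (437,255), and the arm is clear. I'll hand it in.

```bash
python3 -c "
from station import robot
print(robot.sign_off())"
```

```text
the job is handed in; nothing more can be done
None
```

Job handed in at about 53 s (the verdict was not shown): the whetstone lies flat and centred in its holder, and the jar, block and mallet stand upright on their own inlays, each within about 2 mm of its start by the depth camera; the bystanders were left alone.

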